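# Uncover the valve box and shut the tagged valve

## Robot

A 6-joint arm with a two-finger parallel gripper is mounted at the origin on a cart in front of the work surface, level with it; the furniture and walls round the work are solid. World frame = base frame: x ahead of the robot, y to its left, z up, the work surface at z = 0. Lengths are in m, angles in rad, forces in N, time in s.
With the tool pointing down it reaches from about 0.25 to 0.725 m from the base axis. Payload 4 kg.
Tool frame: the origin (TCP) lies at the very end of the fingers, on their centre line; the grasp point (between the pads) lies 19 mm behind it; z points along the fingers, y is the line along which they close (so a half turn about z gives the same grasp; the last joint's range is limited). The gripper opens to 85 mm and grips with 20 to 120 N. Pads are 22 mm wide; open, the fingers measure 114 mm over their backs; the gripper's body (76 mm by 85 mm) begins 54 mm behind the grasp point. The pads swing forward as they close: fully open they stand 13 mm farther back than shut.
Start: joints at [-1.194, 0.241, 0.005, 1.335, 0, 1.571], TCP at [0.184, -0.465, 0.231] pointing down, gripper open.
Joint ranges: [-2.72, 2.72], [-1.05, 1.87], [-1.09, 1.28], [-1.99, 2.15], [-1.42, 1.44], [-3.14, 3.14]. Speed limits (rad/s): [2.79, 2.79, 3.14, 3.14, 3.14, 3.14].

## Interface

Orientations are given as a unit quaternion [x, y, z, w].
In Python, from workcell import bot gives the robot as it stands.
- The arm moves only by the tool carry_out, never from a script. Its argument "increments" is one flat list of numbers, 5 for each row, row after row: the finger opening in cm, from 0 to 8.54, then the shift along the tool's x, y, z in cm, then the turn about the tool's z in rad. A call has exactly 5 rows; each row shifts and turns the commanded pose from where the row before left it, along the tool's axes as they then stand; what a row does not reach is not made up. A row lasts 1/8 s, in which the tool goes at most 62.5 mm and 10.7 degrees, less where a joint would pass 70% of its speed; a pose out of reach is approached as far as the arm can. A call with a gripper value outside its range is refused whole. The fingers move at their own pace and stop on an object; the grip force is fixed at half the most. Time passes only in rows, so rows that do not move let the fingers close, or fill a call up. It gives the time, the measured TCP pose, the force, the opening and the grip force at its end, in the units of the state.
- bot.get_obs(): the state, without advancing time (a new reading comes with each control period).
- bot.camera(name): name is "side" or "top" or "wrist"; returns a dict with "pixels" (480x640x3 uint8, blue, green, red), "range_z" (480x640 float32, m along the optical axis (not along the pixel's ray), 0 where there is no reading), "mtx" (3x3 intrinsics, pixels), "eye" and "attitude" of the camera in the world. Camera axes: x right, y down, z forward; pixel columns grow to the right and rows downward; lengths in m; the calibration is good to about 2 mm. The wrist camera is an equidistant fisheye: a pixel r from the principal point sees the ray r / f radians off the axis. A picture is of the moment at which its call begins.
- bot.job_done(): hands the job in; it is judged then, once.
Trained networks look in a picture, given as the dict that the camera call returned (one of the last four; its "shot" number tells which), for a name from the list of things; names that differ only in an ending like _2 or _b are one class to them, and where a whole thing is asked for, a point or a joint stands for the part that bears it (a point fixed in the world has none). Each returns a list of dicts, best first, with "p" (0 to 1); they miss things now and then, are a little off and sometimes report something else, mostly with a low value. They report only what shows in the picture. A call takes as long as a camera call.
- bot.find_in(picture, name): "xyz" ([x, y, z] in m, in the coordinates of the camera as it stood for that picture, good to about 4 mm: the middle of the surface that is visible of it).
- bot.regions_of(picture, name): "mask" (480x640 bool, what is visible of it).
- bot.place_of(picture, name): "xyz" ([x, y, z] in m, in the coordinates of the camera as it stood for that picture, good to about 4 mm: a listed point, or the origin of a listed thing).
The state is a dict: "clock": time; "joint_pos": joint angles; "joint_vel": joint speeds; "tau": joint torques, N m; "eef_pos": TCP position; "tool_rot": TCP orientation; "ft_force": force on the tool from outside, world axes, zero at the start; "ft_torque": the same for the moment, N m; "grip_width": finger opening in m; "grasp_force": force on a finger pad.
Only numpy, scipy, OpenCV 4.12 (cv2) and the standard library are available. Lean on these libraries where they do the work, as an engineer would, in place of code of your own. Each camera call takes 0.05 s, during which the arm holds its last target. There are 200 camera calls.

## Task

Without gripping or lifting anything, push the loose cover of the valve box all the way back along its runners. Then use the fingertips to push the handle that carries the round tag gently round until that valve is fully shut (handle square across its pipe). Leave the other valve's handle and the things lying about as they are.

Things in the scene. Friction and masses are not known exactly. Their poses are not given: they have to be found in the camera images.
- valve_box: Fixed grey steel valve box on the bench, 346 x 386 mm, 74 mm high. Origin on the bench under the middle of its front compartment; x points to the rear (away from the robot), y to its left, z up. Behind the compartment, x 84..250 mm, is a closed deck, 60 mm high
- box_floor (a point): Middle of the floor of the open-topped front compartment, 6 mm above the bench, axes as the box's. Inside, x -80..+80 and y -170..+170 mm, wall tops 60 mm above the bench. Two like quarter-turn valves stand in it, pivots at x = 37 and y = +95 or -55 mm; which one is tagged varies. Pipes run along x; a brass pipe elbow reaches 48 mm forward of each pivot, below 30 mm above the bench
- box_stop (a point): Middle of the end stop's inner face at runner height, 250 mm behind the box's origin. The two steel runners (tops 62 mm above the bench) run along y = +-177 mm over the box's whole depth, with fences outside them (inner faces y = +-184 mm, tops 74 mm above the bench) and lips that reach in over the cover's edges to y = +-172 mm
- cover: Loose aluminium cover, about 0.6 kg, lying on the runners: plate 166 (x) x 361 (y) x 3 mm with a raised cowl in the middle. Origin at the centre of its underside, axes as the box's. At first it hides both valves (origin 0 to 3 mm behind the box's origin); at the end stop its origin is at box x = 167 mm. About 3 mm side play; slides easily (under 5 N), no spring, stays where left
- cowl_front (a point): Middle of the front face of the cover's raised solid vent cowl, 53 mm before the cover's origin and 18 mm above its underside (80 mm above the bench). The cowl is 110 (x) x 200 (y) mm; its top is 33 mm above the cover's underside and 30 mm above the plate's top; too wide to grip
- marked_valve_pivot (a point): Point on the upright turning axis of the tagged valve's handle, 46 mm above the bench, at the height of the handle. It does not move with the handle
- marked_valve_lever (a joint): Angle of the tagged valve's handle, rad. 0 = open: the handle points from the pivot along the box's -x (to the front). It grows as the handle swings anticlockwise seen from above, to 1.57 = shut: the handle points along the box's -y. Stops at both ends; light friction (under 1 N at the tip) holds it where it is left. Starts between 0 and 0.25
- marked_valve_tip (a point): Point on the tagged handle's centre line, 90 mm from the pivot, 48 mm above the bench. The handle is a flat strip 20 mm wide with a blue grip, reaching 92 mm from the pivot, its solid part 45 to 47 mm above the bench. The tag is a flat round brass disc, 30 mm across, 3 mm thick, lying on the handle 80 mm from the pivot, top 55 mm above the bench
- other_valve_lever (a joint): Angle of the other valve's handle, which has no tag; same meaning. To be left as it is
- other_valve_tip (a point): Point on the untagged handle 90 mm out from its pivot; same handle without a disc
- nipple: Loose steel pipe nipple, 29 x 33 x 41 mm, stands in the rear left corner of the compartment. Origin at its underside. Leave it
- union: Loose brass union, 34 x 39 x 43 mm, on the bench before the box's front left. Origin at its underside. Leave it
- plug: Loose steel pipe plug, 30 x 34 x 27 mm, on the bench before the box's front right. Origin at its underside. Leave it
- thread_tape: Loose spool of thread tape, 62 mm across, 19 mm high, on the bench to the left. Leave it
- orange_screwdriver: Loose screwdriver, 195 mm long, on the bench to the left. Leave it
- hex_keys: Loose hex key set in a yellow holder, 31 x 184 x 43 mm, on the bench to the right. Leave it
- brown_tape: Loose reel of brown adhesive tape, 96 mm across, 25 mm high, on the bench to the right. Leave it

How it is judged:
On the way, in this order (a step that is already met when the one before it is completed fails the run):
1. the cover is slid back, clear of the valves (x of cover in the frame of valve_box above 0.14 m), for 0.2 s.
2. the tagged valve is shut (value of joint marked_valve_lever above 1.42 rad), for 0.2 s.
At the end, for the whole second after the job is handed in: The cover lies flat and still on the runners, at least 140 mm back from the box's origin (of about 167 mm at the stop), the tagged handle is at 1.42 rad or more (shut is 1.57), and the other handle's tip is within 20 mm of where it was (x of cover in the frame of valve_box above 0.14 m and height (world z) of cover between 0.056 and 0.068 m and angle between cover's own z axis and vertical below 0.05 rad and linear speed of cover below 0.02 m/s and value of joint marked_valve_lever above 1.42 rad and distance of other_valve_tip from where it was at the start of the episode below 0.02 m); the robot touches nothing.
It fails at once if the cover is lifted (more than 12 mm) or tipped (height (world z) of cover above 0.074 m or angle between cover's own z axis and vertical above 0.12 rad).
It fails at once if the other valve's handle is moved more than 20 mm (distance of other_valve_tip from where it was at the start of the episode above 0.02 m).
It fails at once if the handle is gripped or forced (over 30 N) (contact force between the fingers and marked_valve above 30 N).
It fails at once if a bystander is moved more than 30 mm (distance of any of nipple, union, plug, thread_tape, orange_screwdriver, hex_keys, brown_tape from where it was at the start of the episode above 0.03 m).
It also fails if it takes over 45 s, if anything falls off the work surface, if the arm or the gripper's body presses on something with over 40 N, if the wrist force passes 120 N, or if a joint passes its speed limit or range.

## Working session

There is one attempt and no reset: what is moved stays moved. The work goes in short steps, Python scripts to look and compute and a tool call to move; the robot and the scene stay as the last step left them, time stands still between calls to the robot, and variables do not carry over. Pictures are saved under pics/ and viewed, at most 10 in all, crops included, and the job is handed in when it is done.

Besides the shell and the picture viewer there is one more tool, called after "Emit:" as a command line: name --argument value ..., lists and objects as JSON in quotes. carry_out: Moves the arm, as the interface text tells. Its arguments: {"type":"object","properties":{"increments":{"type":"array","items":{"type":"number"}}},"required":["increments"]}

```bash
mkdir -p pics
cat > h.py <<'E'
import numpy as np, cv2
from scipy.spatial.transform import Rotation as R
from workcell import bot
def att(p):
    a=np.array(p["attitude"],float)
    return R.from_quat(a).as_matrix() if a.size==4 else a.reshape(3,3)
def world(p,x): return att(p)@np.array(x)+np.array(p["eye"])
def place(p,n,f="place_of"):
    return [(round(float(d["p"]),2),world(p,d["xyz"]).round(4).tolist()) for d in getattr(bot,f)(p,n)[:2]]
E
python3 - <<'E'
from h import *
o=bot.get_obs(); print({k:np.round(v,3).tolist() for k,v in o.items()})
for c in("top","side"):
    p=bot.camera(c); cv2.imwrite(f"pics/{c}0.png",p["pixels"]); print(c,np.round(p["eye"],3),p["attitude"],p["mtx"][0][0])
    for n in["valve_box","box_floor","box_stop","cover","cowl_front","nipple","union","plug","thread_tape","orange_screwdriver","hex_keys","brown_tape"]: print(n,place(p,n))
E
```

```text
{'clock': 0.0, 'joint_pos': [-1.194, 0.241, 0.004, 1.335, -0.0, 1.571], 'joint_vel': [-0.001, -0.0, 0.0, 0.001, 0.002, 0.001], 'tau': [-0.001, -37.231, 25.241, 0.017, -0.0, -0.0], 'eef_pos': [0.184, -0.464, 0.23], 'tool_rot': [0.982, 0.187, -0.0, -0.001], 'ft_force': [-0.216, 0.993, -0.065], 'ft_torque': [0.05, 0.036, 0.034], 'grasp_force': 0.0, 'grip_width': 0.085}
top [0.29 0.   1.74] [-0.70317583  0.70520299 -0.06320094  0.06510106] 560.4715992673308
valve_box []
box_floor [(0.42, [0.6466, 0.4922, -0.0036])]
box_stop [(0.92, [0.7946, -0.0441, 0.0612]), (0.64, [0.552, -0.0787, 0.0597])]
cover [(0.66, [0.5546, -0.0835, 0.0623])]
cowl_front [(0.67, [0.4974, -0.0866, 0.0809])]
nipple []
union [(0.66, [0.3912, 0.0203, 0.0007])]
plug [(0.44, [0.4503, -0.2433, 0.0022])]
thread_tape [(0.84, [0.4582, 0.4828, 0.0054])]
orange_screwdriver [(0.5, [0.6465, 0.4892, -0.0012])]
hex_keys [(0.79, [0.5358, -0.4274, 0.0014])]
brown_tape [(0.7, [0.364, -0.4783, 0.0004]), (0.64, [0.3899, 0.0226, -0.0001])]
side [0.599 1.045 0.817] [ 0.01927682  0.88499435 -0.46519075  0.00331152] 475.3138458903104
valve_box []
box_floor []
box_stop [(0.69, [0.8012, -0.0396, 0.0609])]
cover [(0.63, [0.5567, -0.0836, 0.0589]), (0.56, [0.5406, -0.4314, -0.0029])]
cowl_front [(0.9, [0.5061, -0.0932, 0.0796]), (0.62, [0.5383, -0.4303, -0.0021])]
nipple []
union [(0.62, [0.3933, 0.0155, -0.002])]
plug [(0.51, [0.4537, -0.2477, -0.0058])]
thread_tape [(0.86, [0.4589, 0.4781, -0.0036]), (0.24, [0.5367, -0.429, -0.0048])]
orange_screwdriver [(0.9, [0.6487, 0.4852, -0.0007])]
hex_keys [(0.47, [0.5391, -0.4288, -0.0067])]
brown_tape [(0.64, [0.3632, -0.476, -0.0005])]
```

View pics/top0.png

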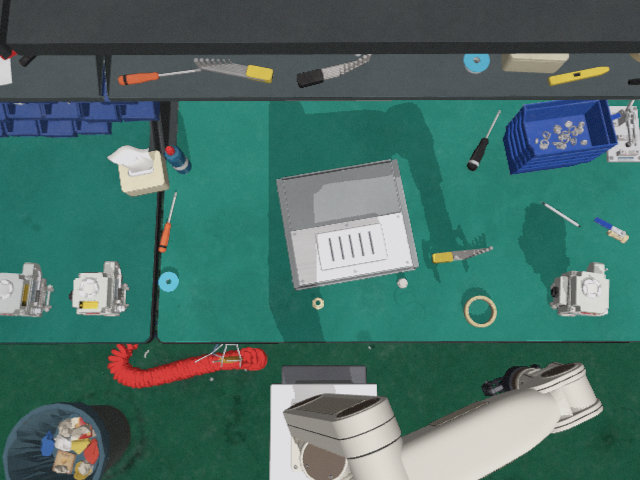

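Run:
```python
from h import *
p=bot.camera("top"); z=p["range_z"]; K=np.array(p["mtx"]); v,u=np.mgrid[:480,:640]
P=np.stack([(u-K[0,2])/K[0,0]*z,(v-K[1,2])/K[1,1]*z,z],-1)@att(p).T+np.array(p["eye"])
roi=(z>0)&(np.hypot(P[...,0]-.64,P[...,1]+.07)<.36)
for lo,hi in((.052,.09),(.085,.11)):
    m=(roi&(P[...,2]>lo)&(P[...,2]<hi)).astype(np.uint8)
    n,l,s,c=cv2.connectedComponentsWithStats(m)
    i=1+s[1:,4].argmax(); q=P[l==i][:,:2].astype(np.float32)
    r=cv2.minAreaRect(q*1000); print(s[i],r,np.median(P[l==i][:,2]))
```

```text
[  276   159   143   130 11234] ((632.9215087890625, -69.53240966796875), (345.47015380859375, 380.9054870605469), 9.864904403686523) 0.06348851455928939
[ 316  223   72   47 2455] ((552.829833984375, -82.20826721191406), (111.03805541992188, 200.58338928222656), 9.805034637451172) 0.0955123646225211
```

The picture shows the box centred at about pixel (345,225), turned about 10° to the left. The cowl is at (352,245), the union at (318,303) and the plug at (402,283). By the fit, the box origin is about (0.551, -0.0835) with yaw 0.172. I'll start by turning the tool onto the box axes and closing the fingers.

Emit:
carry_out --increments '[0, 0, 0, 0, 0.1, 0, 0, 0, 0, 0.104, 0, 3.4, -3.1, 0, 0, 0, 3.4, -3.1, 0, 0, 0, 3.4, -3.1, 0, 0]'

```text
clock: 1.98
eef_pos: [0.2691, -0.3548, 0.2313]
tool_rot: [0.996, 0.086, 0.0, 0.0]
ft_force: [-0.1, -0.5, 0.6]
grip_width: -0.0002
grasp_force: 0.0
```

Emit:
carry_out --increments '[0, 3.4, -3.1, 0, 0, 0, 3.4, -3.1, 0, 0, 0, 3.4, -3.1, 0, 0, 0, 3.4, -3.1, 0, 0, 0, 3.4, -3.1, 0, 0]'

```text
clock: 2.6
eef_pos: [0.4101, -0.1726, 0.2315]
tool_rot: [0.996, 0.086, 0.0, 0.0]
ft_force: [0.3, -0.2, -0.5]
grip_width: -0.0
grasp_force: 0.0
```

```bash
cat >> h.py <<'E'
def box():
    o=bot.get_obs(); c,s=np.cos(.172),np.sin(.172); d=o["eef_pos"]-np.array([.551,-.0835,0])
    a=2*np.arctan2(o["tool_rot"][1],o["tool_rot"][0])
    print("t",round(float(o["clock"]),2),"box xyz mm",np.round([1e3*(c*d[0]+s*d[1]),1e3*(c*d[1]-s*d[0]),1e3*d[2]],1),"yaw",round(float(a),3),"f",np.round(o["ft_force"],1),"w",np.round(o["grip_width"],4))
E
python3 -c "from h import *;box()"
```

```text
t 2.6 box xyz mm [-154.   -63.7  231.5] yaw 0.173 f [ 0.3 -0.2 -0.5] w -0.0
```

Emit:
carry_out --increments '[0, 2.3, -3.2, 0, 0, 0, 2.3, -3.2, 2, 0, 0, 2.1, 0, 4, 0, 0, 0, 0, 5, 0, 0, 0, 0, 4.6, 0]'

```text
clock: 3.22
eef_pos: [0.4646, -0.0989, 0.0739]
tool_rot: [0.996, 0.087, 0.0, 0.0]
ft_force: [-0.4, 0.1, -0.3]
grip_width: -0.0
grasp_force: 0.0
```

```bash
python3 -c "
from h import *;box()
p=bot.camera('side');cv2.imwrite('pics/s1.png',p['pixels'][150:450,200:600])"
```

```text
t 3.23 box xyz mm [-87.8  -0.4  73.9] yaw 0.174 f [-0.4  0.1 -0.3] w -0.0
```

View pics/s1.png

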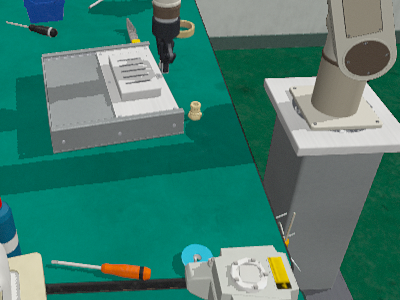

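The crop shows the closed fingertips at (165,68), just in front of the cowl at about (135,75), so I'll push.

Emit:
carry_out --increments '[0, 1.2, 0, 0, 0, 0, 0.6, 0, 0, 0, 0, 1, 0, 0, 0, 0, 1.6, 0, 0, 0, 0, 2, 0, 0, 0]'

```text
clock: 3.9
eef_pos: [0.5282, -0.0885, 0.0768]
tool_rot: [0.996, 0.086, 0.0, 0.0]
ft_force: [-2.1, -0.7, 1.6]
grip_width: 0.0003
grasp_force: 1.2
```

Emit:
carry_out --increments '[0, 2, 0, 0, 0, 0, 2, 0, 0, 0, 0, 2, 0, 0, 0, 0, 2, 0, 0, 0, 0, 1.6, 0, 0, 0]'

```text
clock: 4.53
eef_pos: [0.6232, -0.0719, 0.0767]
tool_rot: [0.996, 0.086, 0.001, 0.0]
ft_force: [-1.9, -0.3, 1.1]
grip_width: -0.0001
grasp_force: 1.3
```

```bash
cat >> h.py <<'E'
def tobox(w):
    c,s=np.cos(.172),np.sin(.172); d=np.array(w)-[.551,-.0835,0]
    return np.round([1e3*(c*d[0]+s*d[1]),1e3*(c*d[1]-s*d[0]),1e3*d[2]],1)
E
python3 -c "
from h import *;box()
for c in('side','top'):
  p=bot.camera(c)
  for n in('cover','cowl_front'): print(n,[(a,tobox(b)) for a,b in place(p,n)])"
```

```text
t 4.53 box xyz mm [73.2 -1.  76.7] yaw 0.173 f [-1.9 -0.3  1.1] w -0.0001
cover [(0.7, array([ 34.4, -57.6,  49.3])), (0.61, array([142.3,   1.9,  60.1]))]
cowl_front [(0.9, array([86.9,  1. , 78.1]))]
cover [(0.97, array([143.2,   4.7,  62.4]))]
cowl_front [(0.96, array([90.1,  5.1, 81.4]))]
```

Emit:
carry_out --increments '[0, 0.6, 0, 0, 0, 0, 0.8, 0, 0, 0, 0, 0.5, 0, 0, 0, 0, 0.3, 0, 0, 0, 0, 0.2, 0, 0, 0]'

```text
clock: 5.45
eef_pos: [0.6455, -0.0677, 0.0752]
tool_rot: [0.996, 0.086, -0.0, 0.0]
ft_force: [-2.6, -2.0, 1.1]
grip_width: -0.0001
grasp_force: 1.2
```

Emit:
carry_out --increments '[0, 0.1, 0, 0, 0, 0, 0.1, 0, 0, 0, 0, 0, 0, 0, 0, 0, 0, 0, 0, 0, 0, 0, 0, 0, 0]'

```text
clock: 6.08
eef_pos: [0.6475, -0.0673, 0.0752]
tool_rot: [0.996, 0.086, 0.0, -0.0]
ft_force: [-1.8, -1.2, -0.0]
grip_width: 0.0001
grasp_force: 0.7
```

```bash
python3 -c "
from h import *;box()
for c in('side','top'):
  p=bot.camera(c)
  for n in('cover','cowl_front'): print(n,[(a,tobox(b)) for a,b in place(p,n)])"
```

```text
t 6.08 box xyz mm [97.9 -0.6 75.2] yaw 0.173 f [-1.8 -1.2 -0. ] w 0.0001
cover [(0.93, array([165.7,   1.3,  58.3]))]
cowl_front [(0.76, array([111. ,  -0.9,  78. ]))]
cover [(0.92, array([162.1,   1.5,  61.8]))]
cowl_front []
```

Emit:
carry_out --increments '[0, 0.1, 0, 0, 0, 0, 0.1, 0, 0, 0, 0, 0.1, 0, 0, 0, 0, 0, 0, 0, 0, 0, 0, 0, 0, 0]'

```text
clock: 7.0
eef_pos: [0.6503, -0.0664, 0.0752]
tool_rot: [0.996, 0.086, -0.0, -0.0]
ft_force: [-4.2, 1.3, 1.7]
grip_width: -0.0002
grasp_force: 1.6
```

Emit:
carry_out --increments '[0, 0.1, 0, 0, 0, 0, 0.1, 0, 0, 0, 0, 0, 0, 0, 0, 0, 0, 0, 0, 0, 0, 0, 0, 0, 0]'

```text
clock: 7.62
eef_pos: [0.6514, -0.0665, 0.0752]
tool_rot: [0.996, 0.086, -0.001, -0.0]
ft_force: [-6.3, 0.5, 3.1]
grip_width: -0.0002
grasp_force: 3.0
```

Emit:
carry_out --increments '[0, -1, 0, 0, 0, 0, -3, 0, -1, 0, 0, -4, 0, -3, 0, 0, -4, 0, -4, 0, 0, -4, 0, -4, 0]'

```text
clock: 8.25
eef_pos: [0.4944, -0.0946, 0.1967]
tool_rot: [0.996, 0.086, 0.001, 0.001]
ft_force: [0.3, -0.5, 1.2]
grip_width: -0.0
grasp_force: 0.0
```

Emit:
carry_out --increments '[0, -5, 0, -3, 0, 0, -5, 0, 0, 0, 0, -2, 0, 0, 0, 0, 0, 0, 0, 0, 0, 0, 0, 0, 0]'

```text
clock: 8.88
eef_pos: [0.3779, -0.1149, 0.2257]
tool_rot: [0.996, 0.086, 0.001, 0.0]
ft_force: [-0.4, 1.1, -0.1]
grip_width: -0.0003
grasp_force: 0.0
```

Run:
```python
from h import *
box()
for c in("wrist","top","side"):
  p=bot.camera(c); cv2.imwrite(f"pics/{c}2.png",p["pixels"] if c=="wrist" else cv2.resize(p["pixels"][130:330,230:500] if c=="top" else p["pixels"][150:350,200:450],None,fx=2.8,fy=2.8))
  print(c)
  for n in("cover","marked_valve_pivot","marked_valve_tip","other_valve_tip","nipple","box_floor"): print(n,[(a,tobox(b)) for a,b in place(p,n)])
```

```text
t 8.88 box xyz mm [-175.9   -1.3  225.7] yaw 0.173 f [-0.4  1.1 -0.1] w -0.0003
wrist
cover [(0.74, array([-0.1, -1.9,  4.2])), (0.45, array([-0.9, -3.4,  2.1]))]
marked_valve_pivot []
marked_valve_tip [(0.89, array([-52.6, -66.2,  45.2]))]
other_valve_tip [(0.83, array([-49.6,  78.4,  50.2]))]
nipple []
box_floor [(0.91, array([-0.7,  1. ,  5.2]))]
top
cover [(0.94, array([166.7,   3.3,  62.1]))]
marked_valve_pivot [(0.84, array([ 36.5, -56.4,  44.4])), (0.62, array([ 0.1, -0.6,  3.2]))]
marked_valve_tip [(0.69, array([-55.3, -65.3,  48.9])), (0.48, array([164.3,   5. ,  61.1]))]
other_valve_tip [(0.64, array([-55.7,  79.6,  48.4]))]
nipple [(0.54, array([ 53.4, 147.2,   6. ]))]
box_floor [(0.78, array([-2.2,  3.5,  4.6]))]
side
cover [(0.69, array([167.3,   1.7,  57.6]))]
marked_valve_pivot [(0.65, array([ 36.4, -55.1,  50.5]))]
marked_valve_tip [(0.57, array([-137. ,  127.5,   -1.5])), (0.45, array([-47. , -61.9,  47.4]))]
other_valve_tip [(0.5, array([-50. ,  80.2,  44.8]))]
nipple []
box_floor [(0.56, array([-2. ,  0. ,  4.3]))]
```

View pics/wrist2.png

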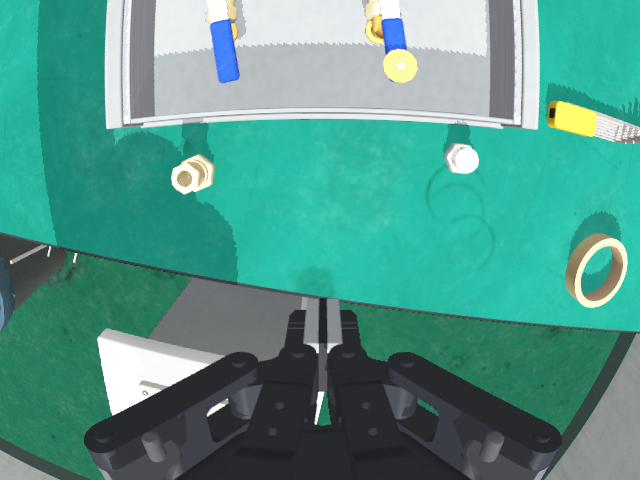

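View pics/top2.png

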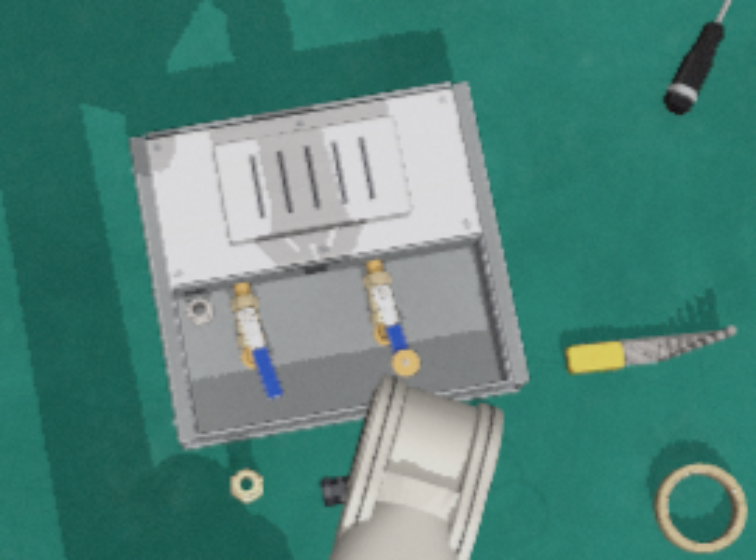

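The tagged handle is the right one. In the wrist picture its disc is at (400,66), and in the top crop it is at (405,362). It pivots at about box (37,-55) mm with its angle at about 0.12. The cover is at the stop (167 mm). Next I'll lower the closed fingers to the left of the handle.

Emit:
carry_out --increments '[0, 5, 0.6, 0, 0, 0, 5, 0.6, 0, 0, 0, 5.1, 0.6, 2, 0, 0, 0, 0, 5, 0, 0, 0, 0, 5, 0]'

```text
clock: 10.55
eef_pos: [0.5295, -0.1062, 0.1038]
tool_rot: [0.996, 0.087, 0.0, 0.0]
ft_force: [0.0, -0.4, -0.6]
grip_width: 0.0
grasp_force: 0.0
```

Run:
```python
from h import *
box()
p=bot.camera("wrist"); cv2.imwrite("pics/w3.png",p["pixels"])
for n in("marked_valve_tip","marked_valve_pivot","other_valve_tip"): print(n,[(a,tobox(b)) for a,b in place(p,n)])
for t in np.arange(.1,1.6,.1): print(round(t,2),np.round([37-58*np.cos(t)-23*np.sin(t),-55-58*np.sin(t)+23*np.cos(t)],0),end=' ')
```

```text
t 10.55 box xyz mm [-25.1 -18.7 103.8] yaw 0.173 f [ 0.  -0.4 -0.6] w 0.0
marked_valve_tip []
marked_valve_pivot [(0.69, array([ 36.5, -57.2,  42.2]))]
other_valve_tip [(0.9, array([-47.1,  80.1,  49.9]))]
0.1 [-23. -38.] 0.2 [-24. -44.] 0.3 [-25. -50.] 0.4 [-25. -56.] 0.5 [-25. -63.] 0.6 [-24. -69.] 0.7 [-22. -75.] 0.8 [-20. -81.] 0.9 [-17. -86.] 1.0 [-14. -91.] 1.1 [-10. -96.] 1.2 [  -5. -101.] 1.3 [  -1. -105.] 1.4 [   4. -108.] 1.5 [  10. -111.]
```

View pics/w3.png

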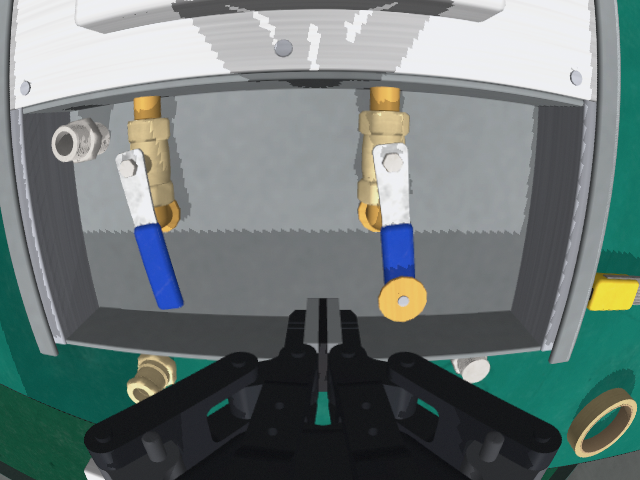

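The fingertips are at about (322,300), well left of the tagged disc at (403,300), with clear floor beneath them. I'll descend and sweep.

Emit:
carry_out --increments '[0, 0, 0, 3, 0, 0, 0, 0, 2.5, 0, 0, 0, 0, 1.2, 0, 0, 0, 1, 0, 0, 0, 0, 1, 0, 0]'

```text
clock: 11.38
eef_pos: [0.5335, -0.1272, 0.0401]
tool_rot: [0.996, 0.086, 0.002, 0.001]
ft_force: [-0.1, -0.7, -0.2]
grip_width: 0.0001
grasp_force: 0.0
```

Emit:
carry_out --increments '[0, 0, 0.7, 0, 0, 0, 0, 0.7, 0, 0, 0, 0, 0.7, 0, 0, 0, 0.1, 0.6, 0, 0, 0, 0.1, 0.6, 0, 0]'

```text
clock: 12.0
eef_pos: [0.5394, -0.1585, 0.0381]
tool_rot: [0.996, 0.086, -0.0, -0.0]
ft_force: [1.0, 0.6, 0.0]
grip_width: -0.0001
grasp_force: 0.5
```

Run:
```python
from h import *
box()
for c in("top","side"):
    p=bot.camera(c)
    for n in("marked_valve_tip","other_valve_tip"): print(n,[(a,tobox(b)) for a,b in place(p,n)])
```

```text
t 12.0 box xyz mm [-24.3 -71.9  38.1] yaw 0.173 f [1.  0.6 0. ] w -0.0001
marked_valve_tip []
other_valve_tip []
marked_valve_tip [(0.41, array([ -28.3, -108.4,   44.5])), (0.22, array([-247.4, -355.8,    0.7]))]
other_valve_tip [(0.74, array([-50.4,  81.6,  42.9]))]
```

Emit:
carry_out --increments '[0, 0.2, 0.5, 0, 0, 0, 0.3, 0.5, 0, 0, 0, 0.3, 0.5, 0, 0, 0, 0.4, 0.5, 0, 0, 0, 0.4, 0.4, 0, 0]'

```text
clock: 12.92
eef_pos: [0.5596, -0.1794, 0.0382]
tool_rot: [0.996, 0.086, -0.0, -0.0]
ft_force: [-0.6, 1.1, -0.9]
grip_width: 0.0003
grasp_force: 0.5
```

Emit:
carry_out --increments '[0, 0.4, 0.3, 0, 0, 0, 0.4, 0.3, 0, 0, 0, 0.3, 0.2, 0, 0, 0, 0, 0, 0, 0, 0, 0, 0, 0, 0]'

```text
clock: 13.55
eef_pos: [0.5719, -0.1853, 0.0385]
tool_rot: [0.996, 0.086, 0.0, 0.0]
ft_force: [-0.9, 0.0, 0.5]
grip_width: -0.0001
grasp_force: 0.0
```

Run:
```python
from h import *
box()
for c in("top","side","wrist"):
    p=bot.camera(c)
    if c=="wrist": cv2.imwrite("pics/w4.png",p["pixels"])
    for n in("marked_valve_tip","other_valve_tip"): print(n,[(a,tobox(b)) for a,b in place(p,n)])
```

```text
t 13.55 box xyz mm [   3.2 -103.9   38.5] yaw 0.173 f [-0.9  0.   0.5] w -0.0001
marked_valve_tip [(0.47, array([  6.2, 570.4,  -1.4])), (0.32, array([-140.7,  127. ,   -2.3]))]
other_valve_tip []
marked_valve_tip [(0.48, array([  20.9, -139.5,   45.3])), (0.17, array([116.3,   0.7,  79.6]))]
other_valve_tip [(0.56, array([-51.8,  80.5,  45.7])), (0.44, array([ 1.913e+02,  5.465e+02, -1.000e-01]))]
marked_valve_tip [(0.56, array([  17.3, -143.4,   50.4]))]
other_valve_tip [(0.8, array([-47.8,  77.5,  48.1]))]
```

View pics/w4.png

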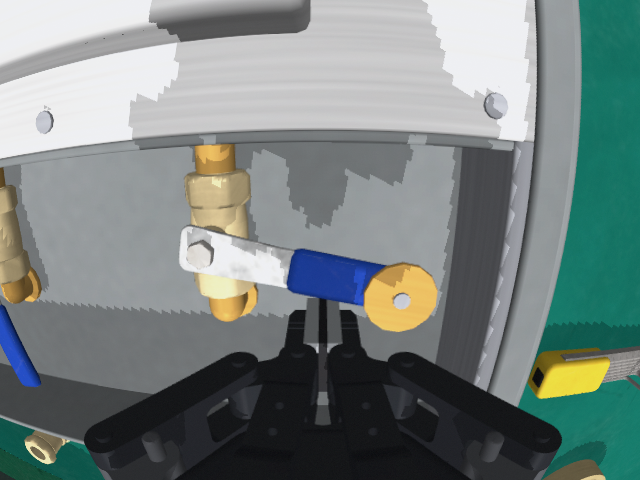

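The handle is at about 1.37 rad, with the disc at (400,297) and the fingers behind the blue grip. I'll finish with small steps straight along box +x.

Emit:
carry_out --increments '[0, 0.2, 0, 0, 0, 0, 0.2, 0, 0, 0, 0, 0.2, 0, 0, 0, 0, 0.2, 0, 0, 0, 0, 0, 0, 0, 0]'

```text
clock: 14.62
eef_pos: [0.5798, -0.1836, 0.0383]
tool_rot: [0.996, 0.086, 0.0, -0.0]
ft_force: [-0.4, -0.1, -0.3]
grip_width: 0.0004
grasp_force: 0.1
```

Emit:
carry_out --increments '[0, 0.1, 0, 0, 0, 0, 0, 0, 0, 0, 0, 0.1, 0, 0, 0, 0, 0, 0, 0, 0, 0, 0, 0, 0, 0]'

```text
clock: 15.25
eef_pos: [0.5816, -0.1833, 0.0383]
tool_rot: [0.996, 0.086, 0.0, -0.0]
ft_force: [-0.5, -0.2, -0.5]
grip_width: -0.0
grasp_force: 0.2
```

Run:
```python
from h import *
box()
for c in("side","wrist"):
    p=bot.camera(c)
    if c=="wrist": cv2.imwrite("pics/w5.png",p["pixels"][100:400,100:500])
    for n in("marked_valve_tip","marked_valve_pivot"): print(n,[(a,tobox(b)) for a,b in place(p,n)])
```

```text
t 15.25 box xyz mm [  13.  -103.6   38.3] yaw 0.173 f [-0.5 -0.2 -0.5] w -0.0
marked_valve_tip [(0.62, array([  36.6, -143.8,   45.6]))]
marked_valve_pivot [(0.66, array([ 37.8, -56.4,  50.9]))]
marked_valve_tip [(0.86, array([  32.7, -144.3,   50.3]))]
marked_valve_pivot [(0.57, array([ 34.8, -54.8,  41.2]))]
```

View pics/w5.png

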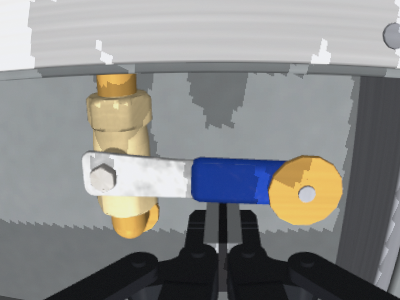

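The handle is nearly square: bolt at (102,178), disc centre at (306,194), and the perspective exaggerates the slope. I'll give it one more gentle nudge to feel for the stop, then back off and rise.

Emit:
carry_out --increments '[0, 0.1, 0, 0, 0, 0, 0, 0, 0, 0, 0, 0.1, 0, 0, 0, 0, 0, 0, 0, 0, 0, 0, 0, 0, 0]'

```text
clock: 16.18
eef_pos: [0.5835, -0.183, 0.0383]
tool_rot: [0.996, 0.086, 0.0, -0.0]
ft_force: [-0.5, -0.7, 0.0]
grip_width: -0.0
grasp_force: 0.2
```

Emit:
carry_out --increments '[0, -1, 0, 0, 0, 0, -1.5, 0, 0, 0, 0, 0, 0, -4, 0, 0, 0, 0, -5, 0, 0, -3, 0, -5, 0]'

```text
clock: 16.8
eef_pos: [0.5297, -0.1923, 0.1795]
tool_rot: [0.996, 0.087, 0.001, 0.0]
ft_force: [0.0, -0.0, 1.1]
grip_width: 0.0002
grasp_force: 0.0
```

Emit:
carry_out --increments '[0, -5, 0, -3, 0, 0, -4, 0, 0, 0, 0, 0, 0, 0, 0, 0, 0, 0, 0, 0, 0, 0, 0, 0, 0]'

```text
clock: 17.42
eef_pos: [0.4413, -0.2078, 0.208]
tool_rot: [0.996, 0.087, -0.0, -0.0]
ft_force: [0.5, 0.3, -0.5]
grip_width: 0.0003
grasp_force: 0.0
```

Run:
```python
from h import *
box()
for c in("top","side","wrist"):
    p=bot.camera(c)
    if c=="wrist": cv2.imwrite("pics/w6.png",p["pixels"])
    for n in("cover","marked_valve_tip","marked_valve_pivot","other_valve_tip"): print(n,[(a,tobox(b)) for a,b in place(p,n)])
```

```text
t 17.43 box xyz mm [-129.3 -103.7  208. ] yaw 0.174 f [ 0.5  0.3 -0.5] w 0.0003
cover [(0.84, array([167.4,   3.8,  62.6]))]
marked_valve_tip [(0.77, array([  32.7, -139.9,   51.6]))]
marked_valve_pivot [(0.52, array([ 35.5, -55.5,  46.9]))]
other_valve_tip [(0.52, array([-55.1,  82.3,  44.7]))]
cover [(0.64, array([170.2,   1.8,  58.8]))]
marked_valve_tip [(0.66, array([  41.2, -141. ,   46.1]))]
marked_valve_pivot [(0.61, array([ 40.6, -55.4,  50.4]))]
other_valve_tip [(0.67, array([-51. ,  78.5,  42.5]))]
cover []
marked_valve_tip [(0.95, array([  34.5, -144.7,   48.9]))]
marked_valve_pivot [(0.58, array([ 35.3, -54.9,  41. ]))]
other_valve_tip [(0.74, array([-51. ,  80.2,  48.6]))]
```

View pics/w6.png

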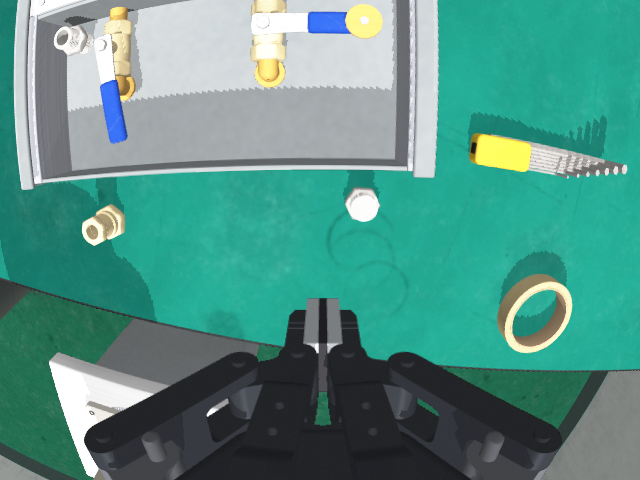

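The tagged handle is square across its pipe: bolt at (264,22), disc at (364,20). The other handle is where it was, the cover is at the stop, and the gripper is clear of everything.

```bash
python3 -c "from h import *; print(bot.job_done())"
```

```text
the job is handed in; nothing more can be done
None
```

I pushed the cover back to its stop and shut the tagged valve (handle square across its pipe). The last camera check showed the other handle where it was and no sign of the loose items having moved. I've handed the job in, and no verdict was reported back.

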